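# Set the spool stand to its tape mark and clamp it

## Robot

A 7-joint arm with a two-finger parallel gripper is mounted at the origin on the work surface. World frame = base frame: x ahead of the robot, y to its left, z up, the work surface at z = 0. Lengths are in m, angles in rad, forces in N, time in s.
With the tool pointing down it reaches from about 0.425 to 0.95 m from the base axis. Payload 16.7 kg.
Tool frame: the origin (TCP) lies midway between the tips of the shut fingers; the grasp point (between the pads) lies 19 mm behind it; z points along the fingers, x is the direction in which the jaws open and shut, and the axes are right-handed (so a half turn about z gives the same grasp; the last joint's range is limited). The gripper opens to 94 mm and grips with 3 to 60 N. Pads are 16 mm wide; open, the fingers measure 119 mm over their backs; the gripper's body (75 mm by 177 mm) begins 78 mm behind the grasp point.
Start: joints at [1.018, 0.426, 0.074, 1.606, -0.034, 1.111, -0.067], TCP at [0.265, -0.621, 0.205] pointing down, gripper open.
Joint ranges: [-2.85, 2.85], [-0.5, 2.14], [-1.23, 1.37], [0.21, 2.46], [-1.02, 4.16], [0.16, 2.05], [-2.73, 2.73]. Speed limits (rad/s): [1.89, 1.89, 2.39, 2.39, 3.01, 3.01, 3.01].

## Interface

Orientations are given as [roll, pitch, yaw] about the fixed x, y, z axes, in that order (R = Rz(yaw) Ry(pitch) Rx(roll)).
In Python, from cell import get_state, read_camera, calibration, sign_off gives the robot as it stands. The module is installed in compiled form; this text tells all that it offers.
- The arm moves only by the tool send_rows, never from a script. Its argument "steps" is one flat list of numbers, 4 for each row, row after row: the shift along the tool's x, y, z in m, then the turn about the tool's z in rad. In form: [x, y, z, yaw, x, y, z, yaw, ...]. A call has 1 to 20 rows; each row is the pose to reach, as a shift and turn from the pose commanded when the call began, along the tool's axes at that moment; what a row does not reach only later rows make up. A row lasts 1/10 s, in which the tool goes at most 50 mm and 8.59 degrees, less where a joint would pass 70% of its speed; a pose out of reach is approached as far as the arm can. A call with a gripper value outside its range is refused whole. "claw" is the gripper command: -1 is fully open, 1 is shut, values between are in proportion, set as the call begins (left out, the last holds). The fingers move at their own pace and stop on an object; "newtons" is the grip in N (left out, the last holds). Time passes only in rows, so rows that repeat a pose let the fingers close. It gives the time, the measured TCP pose, the force and the opening at its end, in the units of the state.
- get_state(): the state, without advancing time (a new reading comes with each control period).
- read_camera(name): name is "scene" or "top"; returns (picture, depth): 480x640x3 uint8, red, green, blue; 480x640 float32, m along the optical axis (not along the pixel's ray), 0 where there is no reading.
- calibration(name): a dict with "camera_matrix" (3x3 intrinsics, pixels), "k1" (the pictures are not rectified: a ray, as slopes to the right and down, at radius r is drawn at 1 + k1 r^2 times it, then the intrinsics apply), "R" (3x3) and "t" (3): a world point X has camera coordinates R X + t. Camera axes: x right, y down, z forward; pixel columns grow to the right and rows downward; lengths in m; the calibration is good to about 2 mm. A picture is of the moment at which its call begins. calibration takes no time and is no camera call.
- sign_off(): hands the job in, once; it reports no verdict.
The state is a dict: "t": time; "q": joint angles; "qvel": joint speeds; "joint_efforts": joint torques, N m; "tcp_pos": TCP position; "tcp_rot": TCP orientation; "wrist_force": force on the tool from outside, world axes, zero at the start; "wrist_torque": the same for the moment, N m; "finger_gap": finger opening in m.
Only numpy, scipy, OpenCV 4.12 (cv2) and the standard library are available. Lean on these libraries where they do the work, as an engineer would, in place of code of your own. Each camera call takes 0.05 s, during which the arm holds its last target.

## Task

The filament spool stand has to be set for the next reel: slide the orange roller bracket along its slots until its white index line meets the blue tape mark on the guide strips, then tighten the black wing knob clockwise as far as it goes. Set the position first, while the knob is still loose, let go when done, and leave the other things on the bench where they are.

Things in the scene. Friction and masses are not known exactly. Their poses are not given: they have to be found in the camera images.
- stand: fixed spool stand: aluminium plate 235 x 132 mm on rubber feet, top face 16 mm above the bench. Origin on the bench; plate from -107 to +127 mm along x, 66 mm to each side along y. x is the direction in which the orange bracket slides. Guide strips 12 mm wide, 8 mm high run along x at y = 59 and -59 mm. Place and yaw vary.
- grey_upright (a point): middle of the top edge of the grey bracket's upright, which is fixed to the stand's +x end: 10 mm thick along x, 103 mm wide, top 84 mm above the bench, rollers towards -x. The free gap to the orange upright is 42 to 78 mm, so do not come down there with the fingers wide open.
- bracket_grip (a point): grip place of the orange sliding bracket: middle of its upright, 66 mm above the bench, 18 mm below its top edge. The upright is 10 mm thick along x, 103 mm wide along y (two 22 mm bearings stick out 10 mm to +x at y = 38 and -38 mm): pinch it across x from above. Axes as the stand's. About 0.24 kg, held down by two screws; slides with 1 to 4 N while the knob is loose, 20 mm each way.
- bracket_index (a point): middle of the white index line on the orange bracket's foot, 24 mm above the bench, 40 mm to -x of bracket_grip. The line is 3 mm wide and runs along y right across the foot, ending at the guide strips. The foot is 8 mm thick, 119 mm long (x from -74 to +45 mm of the line), 103 mm wide, with two slots along x. Axes as the stand's.
- tape_mark (a point): middle between the two blue tape pieces that mark the wanted position, 24 mm above the bench. Each is 8 mm wide along x and lies across one guide strip; its middle is the mark. Axes as the stand's: the bracket is right when bracket_index has the same x as this point (bracket_grip then lies 40 mm to +x of it). At the start 12 to 36 mm from the index line, on either side.
- knob_grip (a point): grip place of the black wing knob: on its axis, 54 mm above the bench, 12 mm below its top. The wings form a bar 52 mm long along this point's x, 12 mm thick along y, from 33 mm (outer ends 42 mm) up to 66 mm above the bench: pinch it across y from above. Its 22 mm washer lies on the bracket's foot, 35 mm to -x, 32 mm to +y of the stand's origin, 52 mm or more from the orange upright.
- screw_head (a point): top of the plain screw in the bracket's other slot, 17 mm across, 31 mm above the bench. Not to be handled.
- knob (a joint): angle of the wing knob, rad: 0 loose, growing clockwise seen from above; 1.4 is the end of its turn, fully tight. Starts between 0 and 0.2, stays where it is left, turns with about 0.10 N m and up to 0.16 N m over the last 0.4 rad, while its washer presses the bracket onto the plate. Can be turned home in one grasp.
- spool_center (a point): full reel of red filament lying flat, 200 mm across, 67 mm high, 1.1 kg; point at its middle. To be left alone.
- motor_center (a point): stepper motor, 42 mm square and 40 mm high, shaft up to 62 mm; point at the middle of its body. To be left alone.
- screwdriver_grip (a point): screwdriver with a red handle lying on the bench, 190 mm long along this point's x; point at its handle. To be left alone.
- tray_in (a point): open grey plastic tray with bearings, 110 x 160 x 30 mm; point on its inner floor, 3 mm up. To be left alone.
- caliper_center (a point): digital caliper lying flat, 235 mm long along its x, 14 mm high; point in the middle of its black display housing. To be left alone.
- glue_center (a point): standing glue stick, 29 mm across, 98 mm high; point half-way up. To be left alone.
- finial_center (a point): green printed vase-like part, 68 mm across, 80 mm high; point half-way up. To be left alone.
Not all that is in view belongs to the job. Of the things that look like the part that bears bracket_grip, the middle-sized one is meant.

How it is judged:
By the outcome, as a careful person would: the job done as asked, in the order asked, and still so for the second after the job is handed in, with the robot touching nothing.
It also fails if it takes over 51 s, if anything falls off the work surface, if the arm or the gripper's body presses on something with over 40 N, if the wrist force passes 120 N, or if a joint passes its speed limit or range.

## Working session

There is one attempt and no reset: what is moved stays moved. The work goes in short steps, Python scripts to look and compute and a tool call to move; the robot and the scene stay as the last step left them, time stands still between calls to the robot, and variables do not carry over. Pictures are saved under pics/ and viewed, and the job is handed in when it is done.

Besides the shell and the picture viewer there is one more tool, called after "Call:" in YAML: its name, and indented under it one key for each argument. send_rows: Moves the arm, as the interface text tells. Its arguments: {"type":"object","properties":{"steps":{"type":"array","items":{"type":"number"}},"claw":{"type":"number"},"newtons":{"type":"number"}},"required":["steps"]}

```bash
mkdir -p pics; ls; python3 - <<'E'
from cell import *
import cv2,numpy as np
s=get_state()
for k in s: print(k,np.round(s[k],4))
for n in ("scene","top"):
    p,d=read_camera(n); cv2.imwrite(f"pics/{n}0.png",p[:,:,::-1]); np.savez(f"{n}0.npz",p=p,d=d)
    c=calibration(n); print(n,c)
E
```

```text
pics
t 0.0
q [ 1.0175  0.4267  0.0739  1.6066 -0.0341  1.1108 -0.0671]
qvel [ 0.0003 -0.0006 -0.0003  0.0011  0.0009 -0.0009  0.0017]
joint_efforts [-9.00000e-04 -9.35848e+01  3.66590e+00 -4.54182e+01 -4.90000e-02
  2.03000e-02  1.00000e-04]
tcp_pos [ 0.265  -0.6203  0.2048]
tcp_rot [ 3.1415e+00  1.2000e-03 -1.1670e+00]
wrist_force [0.4272 0.7846 0.5279]
wrist_torque [-0.0152 -0.0171  0.0325]
finger_gap 0.0938
scene {'camera_matrix': array([[614.50608551,   0.        , 317.54260306],
       [  0.        , 614.50608551, 236.0576841 ],
       [  0.        ,   0.        ,   1.        ]]), 'k1': 0.0040200075281452904, 'R': array([[-0.66490872,  0.74671646,  0.01763305],
       [ 0.52820091,  0.48676248, -0.69574858],
       [-0.52811002, -0.45329551, -0.71806893]]), 't': array([ 0.35968909, -0.21203669,  1.76824431])}
top {'camera_matrix': array([[474.16901213,   0.        , 318.67738191],
       [  0.        , 474.16901213, 246.34410542],
       [  0.        ,   0.        ,   1.        ]]), 'k1': -0.03548709371005003, 'R': array([[-0.00532019, -0.99997906,  0.00368347],
       [-0.99581628,  0.00496195, -0.09124316],
       [ 0.09122298, -0.00415349, -0.99582183]]), 't': array([-0.00903999,  0.52213218,  1.10798885])}
```

View pics/scene0.png

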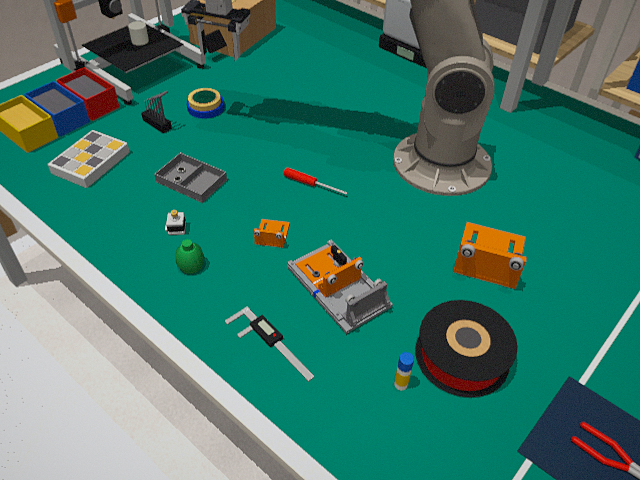

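View pics/top0.png

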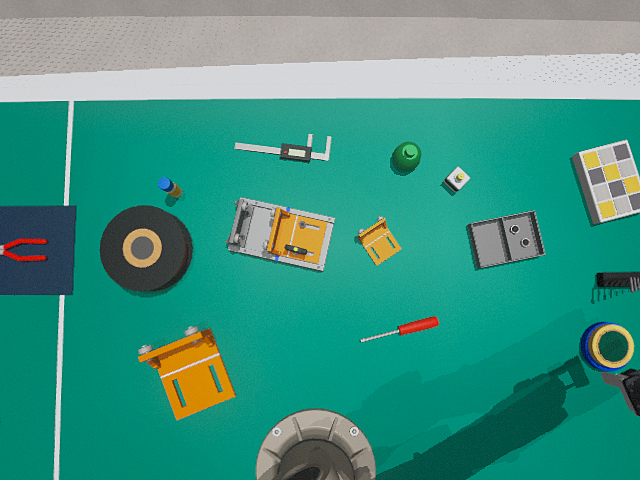

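Candidates for the orange bracket in the top view are the large loose one at (186,375), the one on the stand at (300,240), and the small loose one at (380,240). The middle-sized one is on the stand. I'll check it in a close crop.

```bash
python3 - <<'E'
import cv2,numpy as np
p=cv2.imread("pics/top0.png")[185:285,215:345]
q=cv2.imread("pics/scene0.png")[230:340,275:405]
cv2.imwrite("pics/ct.png",cv2.resize(p,None,fx=6,fy=6,interpolation=cv2.INTER_CUBIC)[:600])
cv2.imwrite("pics/cs.png",cv2.resize(q,None,fx=5,fy=5,interpolation=cv2.INTER_CUBIC))
E
```

```text
(no output)
```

View pics/ct.png

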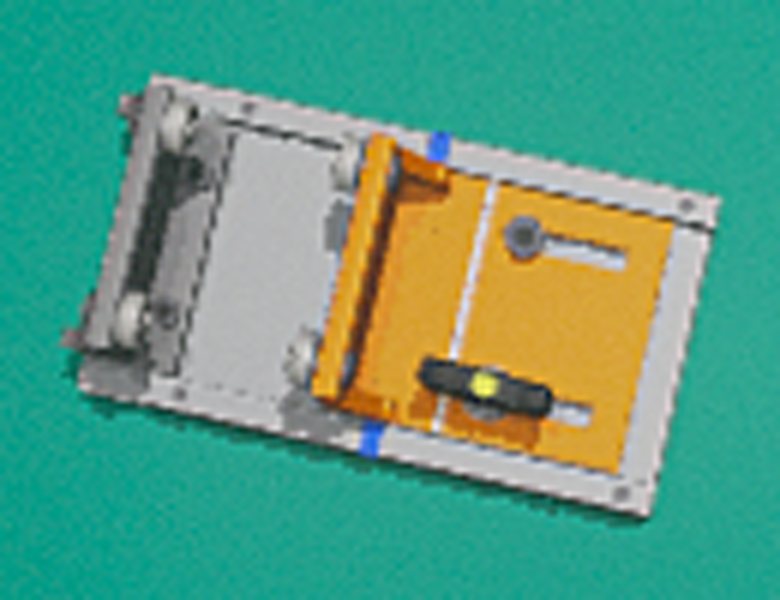

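View pics/cs.png

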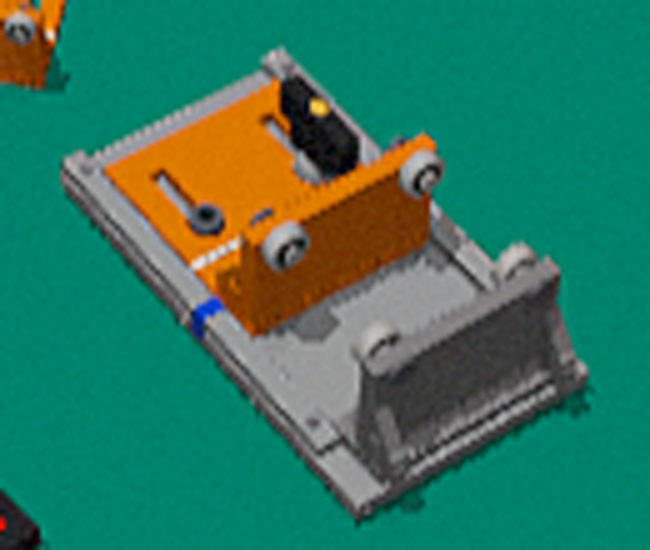

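The crop confirms the choice: the mid-sized orange bracket sits on the stand's slots. Its white line crosses (460,300) in the crop, the blue tapes are at (440,147) and (373,440), and the knob is at (485,385). The mark is on the upright side of the line. Next I'll measure.

```bash
cat > h.py <<'E'
import numpy as np,cv2
from cell import *
def ray(n,uv,z):
    c=calibration(n);K=c["camera_matrix"]
    u=cv2.undistortPoints(np.array(uv,float).reshape(-1,1,2),K,np.array([c["k1"],0,0,0,0.]))[:,0]
    d=np.c_[u,np.ones(len(u))]@c["R"]; C=-c["R"].T@c["t"]
    return C+d*((z-C[2])/d[:,2])[:,None]
def proj(n,X):
    c=calibration(n); return cv2.projectPoints(np.array(X,float).reshape(-1,1,3),cv2.Rodrigues(c["R"])[0],c["t"],c["camera_matrix"],np.array([c["k1"],0,0,0,0.]))[0][:,0]
def blobs(mask,box,wt=None,mn=2):
    m=np.zeros_like(mask);x0,y0,x1,y1=box;m[y0:y1,x0:x1]=mask[y0:y1,x0:x1]
    n,l,s,c=cv2.connectedComponentsWithStats(m.astype(np.uint8))
    out=[]
    for i in range(1,n):
        if s[i,4]>=mn:
            yy,xx=np.nonzero(l==i); w=np.ones(len(xx)) if wt is None else wt[yy,xx]
            out.append((np.array([(xx*w).sum(),(yy*w).sum()])/w.sum(),s[i,4]))
    return out
E
python3 - <<'E'
from h import *
for n,box in (("top",(215,185,345,285)),("scene",(275,230,405,340))):
    p=np.load(n+"0.npz")["p"].astype(float); r,g,b=p[...,0],p[...,1],p[...,2]
    blue=np.clip(b-np.maximum(r,g),0,None)
    print(n)
    for c,a in blobs(blue>25,box,blue): print(" blue",c,a,ray(n,[c],0.024)[0])
    hsv=cv2.cvtColor(np.uint8(p),cv2.COLOR_RGB2HSV)
    yel=np.clip(np.minimum(r,g)-b,0,None)
    m=(r>150)&(g>0.85*r)&(b<0.75*g)
    for c,a in blobs(m,box,yel): print(" yel",c,a,ray(n,[c],0.066)[0])
    x0,y0,x1,y1=box
    grey=(hsv[...,1]<60).astype(np.uint8); mm=np.zeros_like(grey);mm[y0:y1,x0:x1]=grey[y0:y1,x0:x1]
    tgt=(((hsv[...,0]<40)|(hsv[...,0]>100)|(hsv[...,1]<60))).astype(np.uint8);t2=np.zeros_like(tgt);t2[y0:y1,x0:x1]=tgt[y0:y1,x0:x1]
    cs,_=cv2.findContours(t2,cv2.RETR_EXTERNAL,cv2.CHAIN_APPROX_NONE); c=max(cs,key=cv2.contourArea)
    ap=cv2.approxPolyDP(cv2.convexHull(c),3,True)[:,0]; print(" hull",ap.tolist())
    print(np.round(ray(n,ap,0.016),4).tolist())
E
```

```text
top
 blue [287.69500287 209.09477312] 18 [0.61237762 0.06228735 0.024     ]
 blue [276.39958485 257.79865075] 23 [0.49517716 0.08910034 0.024     ]
 yel [295.3002611 248.7578329] 14 [0.51292191 0.04216296 0.066     ]
 hull [[334, 218], [323, 270], [229, 250], [225, 242], [235, 201], [241, 197]]
[[0.5914, -0.0492, 0.016], [0.4659, -0.0218, 0.016], [0.5151, 0.2038, 0.016], [0.5344, 0.2137, 0.016], [0.6343, 0.1907, 0.016], [0.6441, 0.1763, 0.016]]
scene
 blue [315.64521739 292.17252174] 32 [0.61753608 0.06184407 0.024     ]
 hull [[329, 240], [360, 257], [386, 283], [391, 303], [346, 333], [287, 266], [288, 261]]
[[0.467, -0.0282, 0.016], [0.4592, 0.0642, 0.016], [0.4817, 0.1601, 0.016], [0.5209, 0.2041, 0.016], [0.6525, 0.1814, 0.016], [0.5993, -0.0456, 0.016], [0.5862, -0.0549, 0.016]]
```

```bash
cat >> h.py <<'E'
def frame(yaw): 
    return np.array([np.cos(yaw),np.sin(yaw)]),np.array([-np.sin(yaw),np.cos(yaw)])
def samp(img,uv):
    return cv2.remap(img.astype(np.float32),uv[:,0].astype(np.float32).reshape(1,-1),uv[:,1].astype(np.float32).reshape(1,-1),cv2.INTER_LINEAR)[0]
def peakx(n,img,O,yaw,y,xs,z=0.024):
    "brightness-weighted peak of img along stand x at stand y (O: world xy origin)"
    ux,uy=frame(yaw); P=np.array([np.r_[O+ux*x+uy*y,z] for x in xs]); v=samp(img,proj(n,P))
    v0=np.median(v); w=v-v0; i=w.argmax(); s=np.abs(xs-xs[i])<0.005; ww=np.clip(w[s],0,None)
    return (xs[s]*ww).sum()/ww.sum(), w[i]
def measure(tag,O,yaw,x0=-.03,x1=.06):
    for n in ("top","scene"):
        p=np.load(n+tag+".npz")["p"].astype(float); r,g,b=p[...,0],p[...,1],p[...,2]
        xs=np.arange(x0-.02,x1,.0003)
        print(n,"line",[(int(y*1000),round(a[0]*1000,1),int(a[1])) for y in (-.048,-.044,-.04,-.03,-.02,-.01,0,.01,.048) for a in [peakx(n,b,O,yaw,y,xs)]])
        bl=np.clip(b-np.maximum(r,g),0,None)
        print(n,"tape",[(int(y*1000),round(a[0]*1000,1),int(a[1])) for y in (-.062,-.059,-.056,.056,.059,.062) for a in [peakx(n,bl,O,yaw,y,xs)]])
E
python3 - <<'E'
from h import *
yaw=np.radians(77.5); O=np.array([.5538,.0757])
measure("0",O,yaw)
E
```

```text
top line [(-48, np.float64(33.4), 155), (-44, np.float64(-25.2), 184), (-40, np.float64(-25.1), 134), (-30, np.float64(-24.9), 140), (-20, np.float64(-24.7), 175), (-10, np.float64(-24.7), 169), (0, np.float64(-24.6), 181), (10, np.float64(-24.7), 187), (48, np.float64(-24.0), 171)]
top tape [(-62, np.float64(-0.5), 110), (-59, np.float64(0.1), 110), (-56, np.float64(-0.9), 120), (56, np.float64(0.2), 104), (59, np.float64(0.2), 115), (62, np.float64(-0.2), 116)]
scene line [(-48, np.float64(-25.9), 201), (-44, np.float64(-25.3), 200), (-40, np.float64(-25.5), 137), (-30, np.float64(-25.4), 155), (-20, np.float64(44.0), 122), (-10, np.float64(-17.9), 107), (0, np.float64(34.9), 149), (10, np.float64(34.8), 157), (48, np.float64(57.1), 70)]
scene tape [(-62, np.float64(-1.1), 139), (-59, np.float64(-0.5), 149), (-56, np.float64(-1.6), 64), (56, np.float64(13.6), 8), (59, np.float64(-32.7), 10), (62, np.float64(-15.4), 3)]
```

```bash
python3 - <<'E'
from h import *
yaw=np.radians(77.1); O=np.array([.5538,.0757]); ux,uy=frame(yaw)
loc=lambda P:np.round(np.c_[(P[:,:2]-O)@ux,(P[:,:2]-O)@uy]*1000,1).tolist()
# upright top: depth points in top view
z=np.load("top0.npz");p,d=z["p"],z["d"]
vv,uu=np.mgrid[195:275,225:340]
c=calibration("top");K=c["camera_matrix"]
u=cv2.undistortPoints(np.c_[uu.ravel(),vv.ravel()].astype(float).reshape(-1,1,2),K,np.array([c["k1"],0,0,0,0.]))[:,0]
D=d[195:275,225:340].ravel(); X=(np.c_[u*D[:,None],D]-c["t"])@c["R"]
col=p[195:275,225:340].reshape(-1,3).astype(int)
L=np.c_[(X[:,:2]-O)@ux,(X[:,:2]-O)@uy]
org=(col[:,0]>120)&(col[:,2]<0.5*col[:,0])&(D>0)
s=org&(X[:,2]>.078)
print("upright top",s.sum(),L[s].min(0),L[s].max(0),L[s].mean(0),X[s,2].max())
g=(X[:,2]>.078)&~org&(D>0)
print("grey top",g.sum(),L[g].min(0),L[g].max(0))
dk=(col.max(1)<80)&(X[:,2]>.045)&(X[:,2]<.075)
print("knob",dk.sum(),L[dk].mean(0),L[dk].min(0),L[dk].max(0),X[dk,2].max())
r=cv2.minAreaRect((L[dk]*1000).astype(np.float32));print(r)
q=L[dk]-L[dk].mean(0);w,V=np.linalg.eigh(q.T@q);v=V[:,1]*np.sign(V[0,1]);print("angle",np.arctan2(v[1],v[0]))
print("yel",loc(ray("top",[[295.3,248.76]],.066)))
# hand-read top edge ends
print(loc(ray("top",[[278.8,208.3],[269.7,250.8]],.084)))
E
```

```text
upright top 197 [ 0.01018733 -0.05101815] [0.02041398 0.05163828] [0.0151538  0.00027222] 0.09069261234474243
grey top 440 [ 0.0076998  -0.05087034] [0.11201578 0.05205099]
knob 148 [0.02602629 0.01876487] [-0.06740178 -0.04867173] [0.11564921 0.05231923] 0.07403475854816766
((23.86017608642578, 2.41387939453125), (100.99304962158203, 182.9302978515625), 89.63032531738281)
angle -0.20816729111717552
yel [[-41.8, 32.4]]
[[14.3, -48.2], [12.4, 50.8]]
```

Call:
send_rows:
  steps: [-0.016,-0.016,0,0.019,-0.043,-0.044,0,0.05,-0.075,-0.077,0,0.088,-0.108,-0.11,0,0.126,-0.14,-0.142,0,0.164,-0.172,-0.175,0,0.201,-0.205,-0.208,0,0.239,-0.237,-0.241,0,0.277,-0.27,-0.274,0,0.315,-0.302,-0.307,0,0.352,-0.334,-0.34,0,0.39,-0.367,-0.373,0,0.428,-0.399,-0.406,0,0.465,-0.431,-0.438,0,0.503,-0.464,-0.471,0,0.541,-0.49,-0.499,0,0.572,-0.512,-0.521,0,0.598,-0.528,-0.537,0,0.616,-0.539,-0.548,0,0.629,-0.539,-0.548,0,0.629]
  claw: 0.28
  newtons: 15

```text
t: 2.1
tcp_pos: [0.5575, 0.0925, 0.2051]
tcp_rot: [3.141, 0.001, -1.793]
wrist_force: [-0.8, 0.3, -0.0]
finger_gap: 0.0339
```

```bash
python3 - <<'E'
from h import *
for n in ("scene","top"):
    p,d=read_camera(n); cv2.imwrite(f"pics/{n}1.png",p[:,:,::-1]); np.savez(f"{n}1.npz",p=p,d=d)
s=get_state();print(s["tcp_pos"],s["tcp_rot"],s["q"])
p=cv2.imread("pics/scene1.png")[150:350,240:440]
q=cv2.imread("pics/top1.png")[150:300,200:360]
cv2.imwrite("pics/c1.png",np.hstack([cv2.resize(p,(400,400)),cv2.resize(q,(400,400))]))
E
```

```text
[0.55702852 0.08989011 0.20512052] [ 3.14088359e+00 -4.40611020e-04 -1.79545130e+00] [-1.00860777e-03  2.66284134e-01 -3.24782784e-01  1.84030729e+00
  9.69068690e-02  1.05118818e+00 -2.15884842e+00]
```

View pics/c1.png

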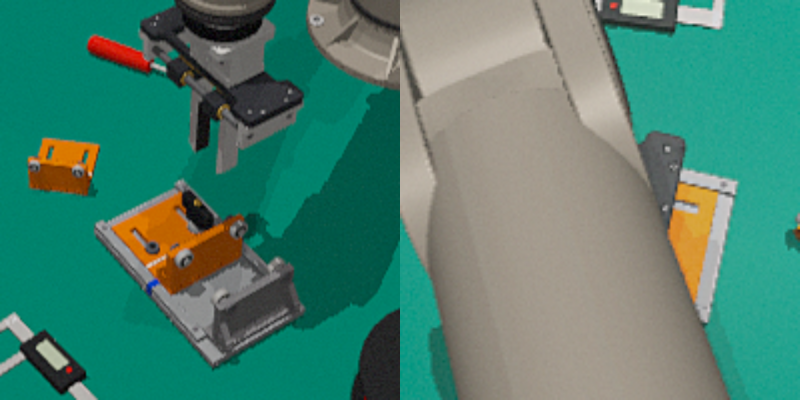

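The gripper is aligned over the upright. The top camera is blocked by the arm, but the scene camera still shows the white line end and the blue tape at about (150,270) to (150,288) in the left panel. Descending now.

Call:
send_rows:
  steps: [0,0,0.02,0,0,0,0.05,0,0,0,0.08,0,0,0,0.105,0,0,0,0.125,0,0,0,0.14,0,0,0,0.15,0,0,0,0.158,0,0,0,0.158,0,0,0,0.158,0]

```text
t: 3.2
tcp_pos: [0.5577, 0.0903, 0.048]
tcp_rot: [-3.141, 0.0, -1.796]
wrist_force: [-0.1, -0.1, -0.3]
finger_gap: 0.0338
```

Call:
send_rows:
  steps: [0,0,0,0,0,0,0,0,0,0,0,0,0,0,0,0,0,0,0,0,0,0,0,0,0,0,0,0]
  claw: 1
  newtons: 20

```text
t: 3.9
tcp_pos: [0.5577, 0.0905, 0.0479]
tcp_rot: [-3.141, 0.0, -1.796]
wrist_force: [-0.5, 1.0, 6.1]
finger_gap: 0.0098
```

```bash
cat >> h.py <<'E'
def snap(tag,names=("scene",)):
    for n in names:
        p,d=read_camera(n); cv2.imwrite(f"pics/{n}{tag}.png",p[:,:,::-1]); np.savez(f"{n}{tag}.npz",p=p,d=d)
def msc(tag,O=np.array([.5538,.0757]),yaw=np.radians(77.1),lo=-.045,hi=.012,n="scene"):
    p=np.load(n+tag+".npz")["p"].astype(float); r,g,b=p[...,0],p[...,1],p[...,2]
    xs=np.arange(lo,hi,.0003); bl=np.clip(b-np.maximum(r,g),0,None)
    L=[peakx(n,b,O,yaw,y,xs)[0]*1000 for y in (-.049,-.047,-.045,-.043,-.04)]
    T=[peakx(n,bl,O,yaw,y,xs)[0]*1000 for y in (-.063,-.061,-.059,-.057)]
    print(n,tag,"line",np.round(L,1),"tape",np.round(T,1),"diff",round(np.median(T)-np.median(L),2))
E
python3 - <<'E'
from h import *
s=get_state();print(s["tcp_pos"],s["finger_gap"],s["wrist_force"],s["q"][6])
snap("2"); msc("0");msc("1");msc("2"); msc("0",n="top")
p=cv2.imread("pics/scene2.png")[220:340,270:410]
cv2.imwrite("pics/c2.png",cv2.resize(p,None,fx=5,fy=5,interpolation=cv2.INTER_CUBIC))
E
```

```text
[0.55765675 0.09050033 0.04788737] 0.009840710255508823 [-0.51565652  0.97377326  6.06596506] -2.2399872048177336
scene 0 line [-25.3 -25.5 -24.8 -25.3 -25.1] tape [-1.  -0.7 -0.1 -1. ] diff 24.43
scene 1 line [-25.3 -25.5 -24.8 -25.3 -25.2] tape [-1.  -0.7 -0.1 -1. ] diff 24.46
scene 2 line [-26.8 -26.1 -26.6 -26.6 -26.6] tape [-0.9 -0.7 -0.1 -1. ] diff 25.79
top 0 line [-25.  -24.7 -24.8 -24.7 -24.9] tape [-0.2  0.5  0.6 -0.5] diff 24.99
```

View pics/c2.png

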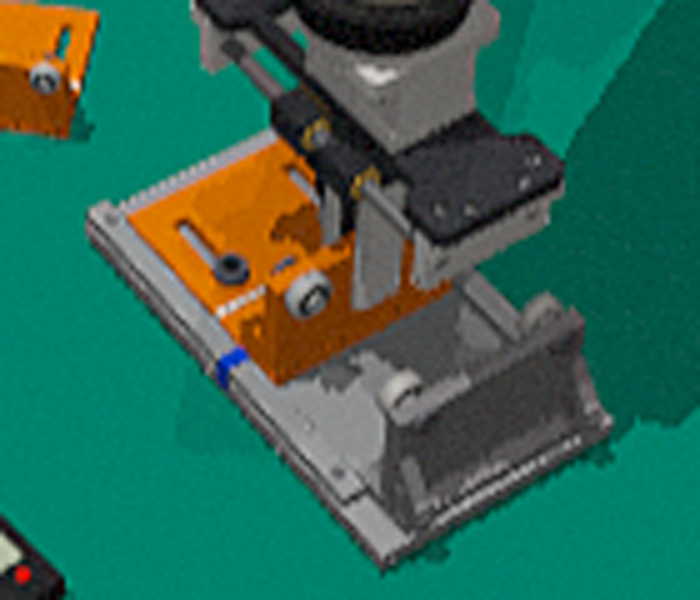

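Call:
send_rows:
  steps: [-0.002,0,0,0,-0.006,0,0,0,-0.01,0,0,0,-0.014,0,0,0,-0.018,0,0,0,-0.022,0,0,0,-0.0245,0,0,0,-0.0255,0,0,0,-0.0255,0,0,0,-0.0255,0,0,0,-0.0255,0,0,0]

```text
t: 5.05
tcp_pos: [0.5632, 0.1135, 0.0479]
tcp_rot: [-3.141, -0.002, -1.797]
wrist_force: [-1.7, -7.5, 9.3]
finger_gap: 0.0101
```

```bash
cat >> h.py <<'E'
def prof(n,img,O,yaw,y,lo,hi,z=.024):
    "centre between half-height crossings"
    xs=np.arange(lo,hi,.0002); ux,uy=frame(yaw)
    v=samp(img,proj(n,np.array([np.r_[O+ux*x+uy*y,z] for x in xs])))
    v0=np.percentile(v,20); i=v.argmax(); h=v0+(v[i]-v0)/2
    a=i
    while a>0 and v[a]>h:a-=1
    b=i
    while b<len(v)-1 and v[b]>h:b+=1
    return (xs[a]+xs[b])*500,(xs[b]-xs[a])*1000
def m2(tag,ys=(-.050,-.048,-.046,-.044,-.042),yt=(-.064,-.062,-.060,-.058,-.056),lo=-.02,hi=.02,n="scene",O=np.array([.5538,.0757]),yaw=np.radians(77.1)):
    p=np.load(n+tag+".npz")["p"].astype(float); r,g,b=p[...,0],p[...,1],p[...,2]
    bl=np.clip(b-np.maximum(r,g),0,None)
    L=np.array([prof(n,b,O,yaw,y,lo,hi) for y in ys]); T=np.array([prof(n,bl,O,yaw,y,-.02,.02) for y in yt])
    print(n,tag,"L",L.round(1).tolist(),"T",T.round(1).tolist(),"diff",T[:,0].mean()-L[:,0].mean())
E
python3 - <<'E'
from h import *
s=get_state();print(s["tcp_pos"],s["finger_gap"],s["wrist_force"],s["q"][6])
snap("3"); msc("3",lo=-.02,hi=.012)
m2("0",lo=-.045,hi=-.005);m2("2",lo=-.045,hi=-.005);m2("3",lo=-.012,hi=.012)
p=cv2.imread("pics/scene3.png")[260:320,290:370]
cv2.imwrite("pics/c3.png",cv2.resize(p,None,fx=9,fy=9,interpolation=cv2.INTER_CUBIC))
E
```

```text
[0.56323148 0.11348059 0.04788292] 0.01012557687037496 [-1.70604409 -7.50373802  9.33155614] -2.281260677752388
scene 3 line [-2.9 -3.3 -3.1 -3.  -3.1] tape [-1.  -0.6 -0.2 -1. ] diff 2.3
scene 0 L [[-25.2, 6.0], [-25.5, 6.2], [-24.9, 7.0], [-24.9, 5.8], [-25.2, 6.4]] T [[-0.8, 8.0], [-0.6, 8.0], [-0.8, 8.0], [-0.9, 7.8], [-0.3, 7.0]] diff 24.46
scene 2 L [[-26.8, 6.0], [-26.3, 7.0], [-26.2, 5.6], [-26.6, 6.4], [-26.6, 5.6]] T [[-0.8, 8.0], [-0.6, 8.0], [-0.8, 8.0], [-0.9, 7.8], [-0.2, 6.8]] diff 25.839999999999996
scene 3 L [[-3.0, 6.0], [-3.1, 5.4], [-3.3, 5.8], [-3.1, 5.4], [-3.1, 5.8]] T [[-0.9, 7.8], [-0.6, 8.0], [-0.7, 8.2], [-0.8, 8.0], [-0.1, 7.0]] diff 2.4999999999998592
```

View pics/c3.png

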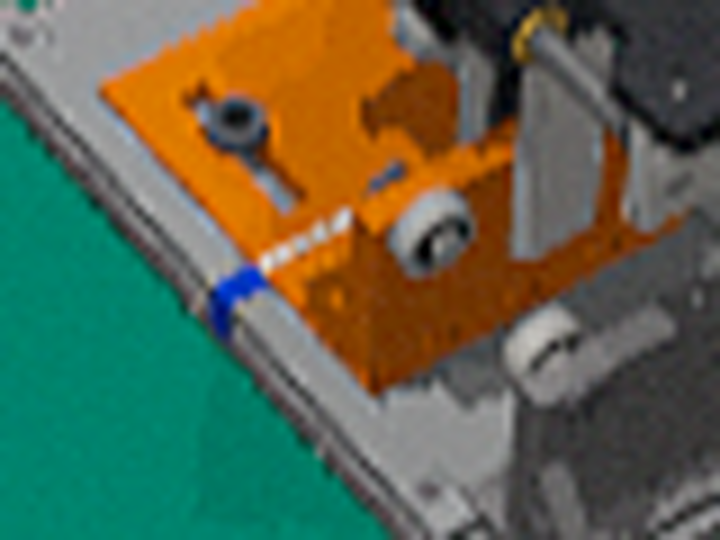

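Call:
send_rows:
  steps: [-0.001,0,0,0,-0.002,0,0,0,-0.0024,0,0,0,-0.0024,0,0,0,-0.0024,0,0,0,-0.0024,0,0,0]

```text
t: 5.7
tcp_pos: [0.5637, 0.1155, 0.0479]
tcp_rot: [-3.141, -0.002, -1.797]
wrist_force: [-1.4, -9.1, 10.7]
finger_gap: 0.01
```

```bash
python3 - <<'E'
from h import *
s=get_state();print(s["tcp_pos"],s["finger_gap"],s["wrist_force"])
snap("4"); m2("4",lo=-.012,hi=.012)
E
```

```text
[0.56371713 0.11552933 0.04788228] 0.00996103921795225 [-1.39063906 -9.12426282 10.68107867]
scene 4 L [[-0.7, 5.0], [-1.2, 6.0], [-1.7, 7.0], [-0.7, 5.4], [-1.1, 5.8]] T [[-0.9, 7.8], [-0.6, 8.0], [-0.8, 8.0], [-0.8, 8.0], [-0.1, 7.0]] diff 0.43999999999985406
```

Call:
send_rows:
  steps: [-0.0004,0,0,0,-0.0004,0,0,0,-0.0004,0,0,0,-0.0004,0,0,0]

```text
t: 6.15
tcp_pos: [0.5637, 0.1157, 0.0479]
tcp_rot: [-3.141, -0.002, -1.798]
wrist_force: [-2.5, -9.5, 11.8]
finger_gap: 0.0098
```

Call:
send_rows:
  steps: [0,0,0,0,0,0,0,0,0,0,0,0,0,0,0,0,0,0,0,0]
  claw: 0.28

```text
t: 6.65
tcp_pos: [0.5636, 0.118, 0.0474]
tcp_rot: [3.141, 0.0, -1.796]
wrist_force: [-0.1, -0.4, 0.8]
finger_gap: 0.0337
```

```bash
python3 - <<'E'
from h import *
s=get_state();print(s["tcp_pos"],s["finger_gap"],s["wrist_force"])
snap("5"); m2("5",lo=-.012,hi=.012)
E
```

```text
[0.56363751 0.11800331 0.04743855] 0.03366750715987154 [-0.0544876  -0.40961365  0.75269318]
scene 5 L [[-0.7, 5.0], [-1.0, 5.6], [-0.9, 5.4], [-0.7, 5.4], [-1.1, 6.2]] T [[-0.9, 7.8], [-0.6, 8.0], [-0.8, 8.0], [-0.8, 8.0], [-0.1, 7.0]] diff 0.23999999999985333
```

Call:
send_rows:
  steps: [0,0,-0.02,0,0,0,-0.05,0,0,0,-0.08,0,0,0,-0.11,0,0.02,0,-0.13,-0.05,0.05,0,-0.13,-0.15,0.09,0,-0.13,-0.28,0.13,0,-0.13,-0.41,0.17,0,-0.13,-0.54,0.21,0,-0.13,-0.67,0.25,0,-0.13,-0.8,0.28,0,-0.13,-0.93,0.3,0,-0.13,-1.06,0.3,0,-0.13,-1.19,0.3,0,-0.13,-1.32,0.3,0,-0.13,-1.45,0.3,0,-0.13,-1.55,0.3,0,-0.13,-1.57,0.3,0,-0.13,-1.57]

```text
t: 8.6
tcp_pos: [0.4966, -0.1746, 0.1775]
tcp_rot: [-3.141, 0.0, -0.228]
wrist_force: [0.3, -0.2, -0.2]
finger_gap: 0.0341
```

```bash
python3 - <<'E'
from h import *
snap("6",("top","scene"))
s=get_state();print(s["t"],s["tcp_pos"],s["tcp_rot"],s["q"].round(2))
m2("6",lo=-.012,hi=.012)
p=cv2.imread("pics/top6.png")[185:285,215:345]
cv2.imwrite("pics/c6.png",cv2.resize(p,None,fx=6,fy=6,interpolation=cv2.INTER_CUBIC))
ys=(-.046,-.04,-.03,-.02,-.01,.0,.01,.048)
m2("6",n="top",ys=ys,yt=(-.061,-.059,-.057,.057,.059,.061),lo=-.012,hi=.012)
E
```

```text
8.7 [ 0.49666487 -0.17454663  0.17746262] [-3.14152202e+00  8.93747432e-05 -2.28539299e-01] [ 0.58  0.24 -0.42  1.95  0.12  0.98 -0.12]
scene 6 L [[-0.8, 5.2], [-0.9, 5.8], [-0.8, 5.2], [-0.7, 5.4], [-1.1, 6.2]] T [[-0.9, 7.8], [-0.5, 8.2], [-0.7, 8.2], [-0.8, 8.0], [-0.1, 7.0]] diff 0.25999999999985324
top 6 L [[-0.1, 4.6], [-0.4, 4.4], [-0.4, 4.0], [-0.5, 4.2], [-0.4, 4.4], [-0.4, 4.0], [-0.2, 4.0], [-0.3, 5.4]] T [[-0.0, 8.0], [-0.0, 8.8], [0.1, 7.8], [0.2, 8.8], [0.3, 7.4], [0.3, 7.4]] diff 0.48749999999984733
```

View pics/c6.png

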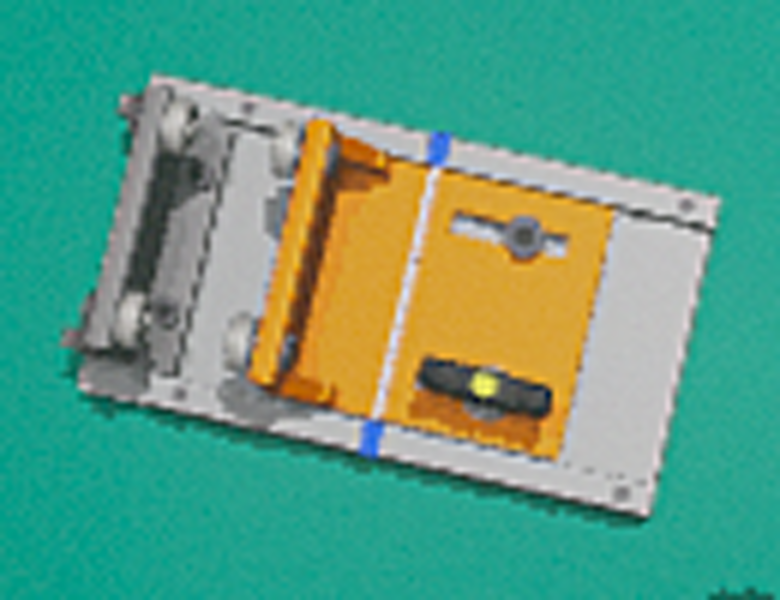

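The line now meets both tapes, at (440,147) and (372,440) in the crop, to within about 0.5 mm in both views. Next is the knob's angle.

```bash
python3 - <<'E'
from h import *
O=np.array([.5538,.0757]); yaw=np.radians(77.1);ux,uy=frame(yaw)
for tag in ("0","6"):
    p=np.load(f"top{tag}.npz")["p"].astype(int)
    m=np.zeros((480,640),bool); m[238:262,278:315]=True
    dk=m&(p.max(2)<75)
    n,l,s,c=cv2.connectedComponentsWithStats(cv2.dilate(dk.astype(np.uint8),np.ones((2,2)),anchor=(0,0))); i=1+s[1:,4].argmax()
    yy,xx=np.nonzero((l==i)&dk)
    P=ray("top",np.c_[xx,yy],.062)[:,:2]-O; L=np.c_[P@ux,P@uy]*1000
    print(len(L),L.mean(0),L.min(0),L.max(0)); r=cv2.minAreaRect(L.astype(np.float32)); print(r)
    q=L-L.mean(0);w,V=np.linalg.eigh(q.T@q);v=V[:,1]*np.sign(V[0,1]);print("ccw angle in stand frame",np.arctan2(v[1],v[0]))
    for z in (.066,.07): 
        Y=ray("top",[[295.3,248.76]],z)[0]; print(z,Y[:2],(Y[:2]-O)@ux,(Y[:2]-O)@uy)
E
```

```text
61 [-43.27019778  34.69892221] [-67.79193251  26.24906661] [-17.47888972  40.26501523]
((-42.6712760925293, 33.35840606689453), (13.44880199432373, 50.37221908569336), 88.53598022460938)
ccw angle in stand frame -0.029987615935693813
0.066 [0.51291692 0.04216356] -0.04181717199769458 0.032364230165849786
0.07 [0.51257005 0.04198221] -0.04207138153284808 0.03266185931644509
52 [-42.33819288  35.01187075] [-67.28268213  26.24906661] [-17.47888972  40.26501523]
((-42.38707733154297, 33.482547760009766), (13.244330406188965, 49.79058837890625), 87.63919067382812)
ccw angle in stand frame -0.039597606099727095
0.066 [0.51291692 0.04216356] -0.04181717199769458 0.032364230165849786
0.07 [0.51257005 0.04198221] -0.04207138153284808 0.03266185931644509
```

```bash
python3 - <<'E'
from h import *
for n,box in (("top",(280,235,312,262)),("scene",(325,235,350,262))):
    p=np.load(n+"6.npz")["p"].astype(int); r,g,b=p[...,0],p[...,1],p[...,2]
    m=(r>130)&(g>0.66*r)&(b<0.7*g)
    x0,y0,x1,y1=box
    if n=="scene": print([ (x,y,p[y,x].tolist()) for y in range(y0,y1) for x in range(x0,x1) if m[y,x]])
    for c,a in blobs(m,box,(np.minimum(r,g)-b).astype(float),mn=3): print(n,c,a,[ray(n,[c],z)[0][:2].round(4).tolist() for z in (.064,.066,.068)])
E
```

```text
top [280.         236.31422018] 4 [[0.5421, 0.0775], [0.5419, 0.0774], [0.5416, 0.0772]]
top [296.93438309 243.22110759] 451 [[0.5259, 0.0385], [0.5257, 0.0384], [0.5255, 0.0383]]
top [295.23832626 248.70891449] 16 [[0.5132, 0.0424], [0.513, 0.0423], [0.5129, 0.0422]]
top [297.28992879 258.23601221] 10 [[0.4912, 0.0377], [0.4911, 0.0376], [0.491, 0.0375]]
[(337, 250, [204, 160, 59]), (338, 250, [207, 165, 56]), (339, 250, [193, 149, 52]), (337, 251, [236, 194, 73]), (338, 251, [245, 202, 78]), (339, 251, [246, 204, 70]), (340, 251, [160, 119, 30]), (337, 252, [149, 113, 51]), (338, 252, [213, 168, 66]), (339, 252, [218, 177, 65]), (340, 252, [145, 111, 44])]
scene [338.33184258 251.03220036] 11 [[0.5148, 0.0401], [0.5163, 0.0412], [0.5178, 0.0424]]
```

Call:
send_rows:
  steps: [-0.003,-0.02,0,0,-0.008,-0.055,0,0.01,-0.014,-0.095,0,0.02,-0.02,-0.135,0,0.032,-0.026,-0.17,0,0.032,-0.03,-0.198,0,0.032,-0.0324,-0.2157,0,0.032,-0.0324,-0.2157,0,0.032,-0.0324,-0.2157,0.03,0.032,-0.0324,-0.2157,0.06,0.032,-0.0324,-0.2157,0.09,0.032,-0.0324,-0.2157,0.09,0.032,-0.0324,-0.2157,0.09,0.032]

```text
t: 10.0
tcp_pos: [0.5134, 0.0425, 0.0879]
tcp_rot: [3.141, 0.001, -0.259]
wrist_force: [0.7, -0.4, 1.0]
finger_gap: 0.0338
```

```bash
python3 - <<'E'
from h import *
snap("7")
s=get_state();print(s["t"],s["tcp_pos"],s["tcp_rot"],s["q"].round(2))
p=cv2.imread("pics/scene7.png")[190:310,260:400]
cv2.imwrite("pics/c7.png",cv2.resize(p,None,fx=5,fy=5,interpolation=cv2.INTER_CUBIC))
E
```

```text
10.05 [0.51410978 0.04264539 0.08868767] [-3.14127770e+00 -8.60934563e-04 -2.59016177e-01] [ 0.23  0.36 -0.51  2.04  0.24  0.8  -0.69]
```

View pics/c7.png

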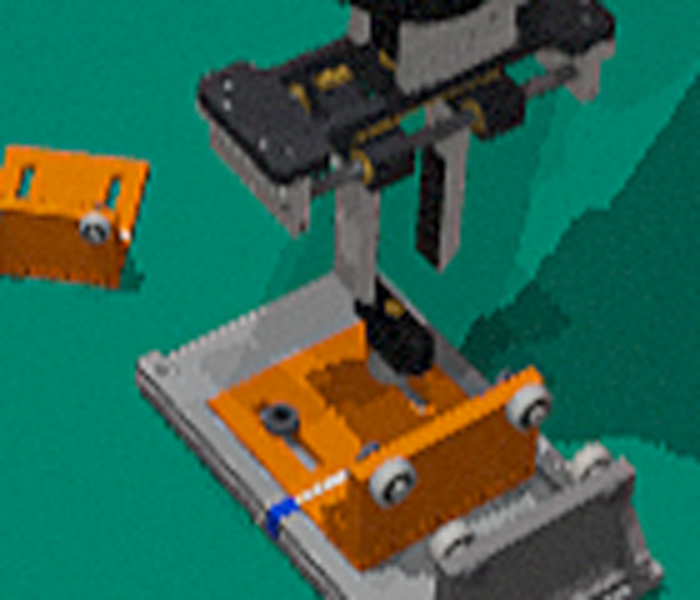

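The fingers straddle the knob, with tips near (365,300) and (440,265) and the knob cap at (392,308). Going down and closing.

Call:
send_rows:
  steps: [0,0,0.015,0,0,0,0.03,0,0,0,0.043,0,0,0,0.0525,0,0,0,0.0525,0,0,0,0.0525,0]

```text
t: 10.65
tcp_pos: [0.5133, 0.0431, 0.0348]
tcp_rot: [-3.142, 0.001, -0.258]
wrist_force: [0.9, -0.4, 0.1]
finger_gap: 0.034
```

Call:
send_rows:
  steps: [0,0,0,0,0,0,0,0,0,0,0,0,0,0,0,0,0,0,0,0,0,0,0,0]
  claw: 1
  newtons: 20

```text
t: 11.25
tcp_pos: [0.5136, 0.0429, 0.0352]
tcp_rot: [-3.141, -0.0, -0.258]
wrist_force: [-1.3, 0.6, 4.5]
finger_gap: 0.012
```

```bash
python3 - <<'E'
from h import *
snap("8")
s=get_state();print(s["t"],s["tcp_pos"],s["tcp_rot"],s["wrist_force"],s["wrist_torque"],s["finger_gap"])
m2("8",lo=-.012,hi=.012)
E
```

```text
11.3 [0.51357621 0.04295127 0.03517543] [-3.14148405e+00 -2.38880415e-04 -2.58050362e-01] [-1.04997300e+00  1.03311311e-03  5.72841119e+00] [-0.06769444  0.25763532 -0.00690157] 0.01178217003291991
scene 8 L [[-0.8, 5.2], [-0.9, 5.8], [-0.8, 5.2], [-0.7, 5.4], [-1.2, 6.0]] T [[-0.9, 7.8], [-0.6, 8.0], [-0.8, 8.0], [-0.8, 8.0], [-0.1, 7.0]] diff 0.23999999999985355
```

Call:
send_rows:
  steps: [0,0,0,0,0,0,0,0,0,0,0,0.04,0,0,0,0.1,0,0,0,0.17,0,0,0,0.24,0,0,0,0.31,0,0,0,0.38,0,0,0,0.45,0,0,0,0.52,0,0,0,0.59,0,0,0,0.66,0,0,0,0.73,0,0,0,0.8,0,0,0,0.87,0,0,0,0.94,0,0,0,1.0,0,0,0,1.0]
  claw: 1
  newtons: 40

```text
t: 13.1
tcp_pos: [0.5132, 0.0432, 0.0347]
tcp_rot: [3.141, 0.0, -1.259]
wrist_force: [0.4, 2.0, -4.2]
finger_gap: 0.0119
```

```bash
python3 - <<'E'
from h import *
snap("9")
s=get_state();print(s["t"],s["tcp_pos"],s["tcp_rot"],s["wrist_force"],s["wrist_torque"],s["finger_gap"],s["q"].round(2))
m2("9",lo=-.012,hi=.012)
E
```

```text
13.15 [0.51323258 0.04313472 0.03475623] [ 3.14124376e+00  1.98894288e-04 -1.25649939e+00] [ 0.03311784  1.79772248 -4.97065593] [ 0.5046394  -0.01502453 -0.17501846] 0.012141454388169267 [-0.01  0.41 -0.24  2.09  0.16  0.66 -1.61]
scene 9 L [[-0.8, 5.2], [-0.9, 5.8], [-0.8, 5.2], [-0.7, 5.4], [-1.1, 6.2]] T [[-0.9, 7.8], [-0.6, 8.0], [-0.8, 8.0], [-0.8, 8.0], [-0.1, 7.0]] diff 0.21999999999985342
```

Call:
send_rows:
  steps: [0,0,0,0.05,0,0,0,0.1,0,0,0,0.15,0,0,0,0.2,0,0,0,0.25,0,0,0,0.3,0,0,0,0.32,0,0,0,0.32,0,0,0,0.32]

```text
t: 14.05
tcp_pos: [0.5132, 0.0432, 0.0348]
tcp_rot: [3.141, 0.0, -1.576]
wrist_force: [0.3, 5.0, -11.5]
finger_gap: 0.0119
```

```bash
python3 - <<'E'
from h import *
s=get_state();print(s["t"],s["tcp_rot"],s["wrist_force"],s["wrist_torque"],s["finger_gap"],s["q"].round(2))
E
```

```text
14.05 [ 3.14117301e+00  3.26339036e-04 -1.57599783e+00] [  0.28790244   5.00098082 -11.47339784] [ 1.28784406 -0.09259643  0.04812651] 0.011863129450456951 [-0.07  0.4  -0.17  2.09  0.11  0.65 -1.88]
```

Call:
send_rows:
  steps: [0,0,0,0.03,0,0,0,0.06,0,0,0,0.08,0,0,0,0.08,0,0,0,0.08]

```text
t: 14.55
tcp_pos: [0.5132, 0.0432, 0.0347]
tcp_rot: [3.141, 0.0, -1.656]
wrist_force: [1.9, 4.9, -11.9]
finger_gap: 0.0118
```

```bash
python3 - <<'E'
from h import *
s=get_state();print(s["t"],s["tcp_rot"],s["wrist_force"],s["wrist_torque"],s["finger_gap"],s["q"].round(2))
E
```

```text
14.55 [ 3.14105127e+00  1.94171088e-04 -1.65598267e+00] [  1.92954048   4.8976703  -11.93441135] [ 1.36617859 -0.20060002  0.36903479] 0.011794333728772094 [-0.09  0.4  -0.15  2.09  0.09  0.65 -1.95]
```

Call:
send_rows:
  steps: [0,0,0,0.03,0,0,0,0.05,0,0,0,0.05,0,0,0,0.05]

```text
t: 14.95
tcp_pos: [0.5132, 0.0432, 0.0348]
tcp_rot: [3.141, 0.0, -1.706]
wrist_force: [0.9, 4.9, -11.4]
finger_gap: 0.0123
```

```bash
python3 - <<'E'
from h import *
snap("10")
s=get_state();print(s["t"],s["tcp_rot"],s["wrist_force"],s["wrist_torque"],s["finger_gap"],s["q"].round(2))
m2("10",lo=-.012,hi=.012)
E
```

```text
15.0 [ 3.14117716e+00  8.92917127e-05 -1.70575018e+00] [  0.79470827   4.87636323 -12.09532682] [ 1.28959329 -0.14396857  0.74267397] 0.012164018414010531 [-0.1   0.4  -0.14  2.09  0.09  0.65 -2.  ]
scene 10 L [[-0.8, 5.2], [-0.9, 5.8], [-0.9, 5.4], [-0.7, 5.4], [-1.1, 6.2]] T [[-0.8, 8.0], [-0.6, 8.0], [-0.8, 8.0], [-0.9, 7.8], [-0.1, 7.0]] diff 0.23999999999985333
```

The torque rose to 0.74 N m against the stop while the bracket stayed put. I'll ease back 0.05 rad, which still leaves tightening torque on it, then open, rise and clear the view.

Call:
send_rows:
  steps: [0,0,0,-0.03,0,0,0,-0.05,0,0,0,-0.05]

```text
t: 15.3
tcp_pos: [0.5132, 0.0432, 0.0348]
tcp_rot: [3.141, 0.0, -1.655]
wrist_force: [1.0, 5.3, -12.0]
finger_gap: 0.0117
```

Call:
send_rows:
  steps: [0,0,0,0,0,0,0,0,0,0,0,0,0,0,0,0,0,0,0,0,0,0,0,0]
  claw: 0.28

```text
t: 15.9
tcp_pos: [0.5135, 0.0428, 0.035]
tcp_rot: [-3.142, 0.0, -1.658]
wrist_force: [0.8, -0.6, -0.2]
finger_gap: 0.0336
```

Call:
send_rows:
  steps: [0,0,-0.015,0,0,0,-0.04,0,0,0,-0.08,0,0,0,-0.12,0,0.01,0,-0.15,0,0.04,0,-0.16,0,0.08,0,-0.16,0,0.12,0,-0.16,0,0.16,0,-0.16,0,0.2,0,-0.16,0,0.23,0,-0.16,0,0.25,0,-0.16,0,0.25,0,-0.16,0,0.25,0,-0.16,0]

```text
t: 17.3
tcp_pos: [0.4916, -0.2059, 0.1949]
tcp_rot: [3.141, 0.0, -1.659]
wrist_force: [0.5, 0.6, 0.4]
finger_gap: 0.0336
```

```bash
python3 - <<'E'
from h import *
snap("11",("top","scene"))
s=get_state();print(s["t"],s["tcp_pos"],s["tcp_rot"],s["wrist_force"],s["finger_gap"])
m2("11",lo=-.012,hi=.012)
m2("11",n="top",ys=(-.046,-.04,-.03,-.02,-.01,.0,.01,.048),yt=(-.061,-.059,-.057,.057,.059,.061),lo=-.012,hi=.012)
O=np.array([.5538,.0757]); yaw=np.radians(77.1);ux,uy=frame(yaw)
p=np.load("top11.npz")["p"].astype(int)
m=np.zeros((480,640),bool); m[232:268,278:315]=True
dk=m&(p.max(2)<75)
n,l,s,c=cv2.connectedComponentsWithStats(dk.astype(np.uint8)); i=1+s[1:,4].argmax()
yy,xx=np.nonzero((l==i)&dk)
P=ray("top",np.c_[xx,yy],.062)[:,:2]-O; L=np.c_[P@ux,P@uy]*1000
print(len(L),L.mean(0),cv2.minAreaRect(L.astype(np.float32)))
q=L-L.mean(0);w,V=np.linalg.eigh(q.T@q);v=V[:,1]*np.sign(V[0,1]);print("angle",np.arctan2(v[1],v[0]))
a=cv2.imread("pics/top11.png")[185:285,215:345]; b=cv2.imread("pics/scene11.png")
cv2.imwrite("pics/c11.png",np.hstack([cv2.resize(a,(468,360),interpolation=cv2.INTER_CUBIC),cv2.resize(b[230:340,275:375],(327,360),interpolation=cv2.INTER_CUBIC)]))
E
```

```text
17.4 [ 0.4918722  -0.20500966  0.1949565 ] [ 3.14153911e+00  4.07746619e-04 -1.65672830e+00] [0.95413622 0.20157308 0.0363052 ] 0.03404517335646677
scene 11 L [[-0.9, 5.0], [-1.0, 5.6], [-0.8, 5.2], [-0.7, 5.4], [-1.1, 6.2]] T [[-0.9, 7.8], [-0.6, 8.0], [-0.7, 8.2], [-0.8, 8.0], [-0.1, 7.0]] diff 0.2799999999998536
top 11 L [[0.0, 4.4], [-0.4, 4.4], [-0.4, 4.4], [-0.4, 4.0], [-0.4, 4.4], [-0.4, 4.0], [-0.3, 3.8], [-0.3, 5.4]] T [[-0.1, 7.8], [-0.0, 8.8], [0.1, 7.8], [0.1, 8.6], [0.4, 7.6], [0.3, 7.4]] diff 0.4583333333331807
28 [-46.45060719  47.34941669] ((-44.95700454711914, 44.664581298828125), (10.844959259033203, 26.67203712463379), 1.531855583190918)
angle 1.4099308397497277
```

View pics/c11.png

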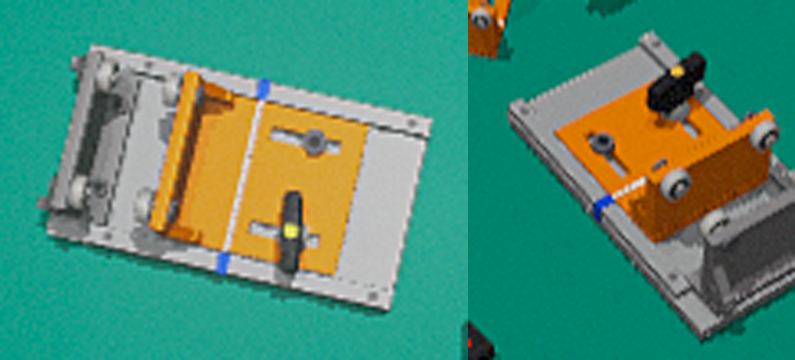

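View pics/scene11.png

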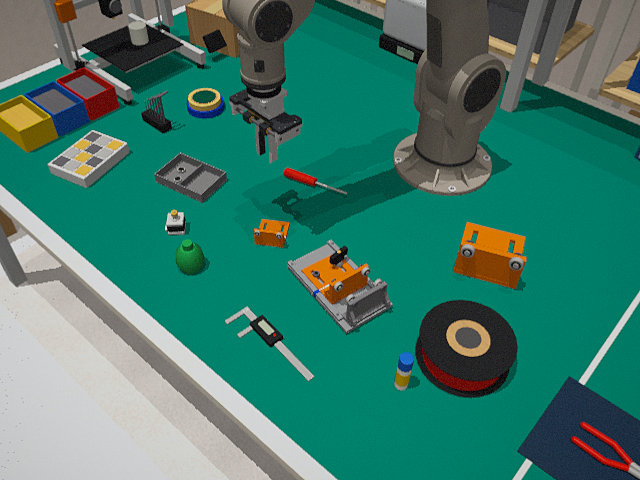

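The picture shows the line meeting both tapes at (263,88) and (222,263). The knob stands nearly upright in the image at (290,230), and the other objects are unmoved. One more check of the knob's angle, with both wing halves in the mask.

```bash
python3 - <<'E'
from h import *
O=np.array([.5538,.0757]); yaw=np.radians(77.1);ux,uy=frame(yaw)
for tag in ("0","6","11"):
  p=np.load(f"top{tag}.npz")["p"].astype(int)
  m=np.zeros((480,640),bool); m[234:266,280:312]=True
  r,g,b=p[...,0],p[...,1],p[...,2]
  dk=m&((p.max(2)<80)|((g>0.85*r)&(b<.6*r)&(r>100)))
  k=cv2.morphologyEx(dk.astype(np.uint8),cv2.MORPH_CLOSE,np.ones((3,3)))
  n,l,s,c=cv2.connectedComponentsWithStats(k); i=1+s[1:,4].argmax()
  yy,xx=np.nonzero((l==i))
  P=ray("top",np.c_[xx,yy],.06)[:,:2]-O; L=np.c_[P@ux,P@uy]*1000
  q=L-L.mean(0);w,V=np.linalg.eigh(q.T@q);v=V[:,1]*np.sign(V[0,1])
  print(tag,len(L),L.mean(0).round(1),[np.round(x,1) for x in cv2.minAreaRect(L.astype(np.float32))],"cw angle",-np.arctan2(v[1],v[0]))
E
```

```text
0 112 [-42.1  32.9] [array([-42.5,  33.2]), array([13.5, 50.5]), np.float64(88.5)] cw angle 0.041285956630031394
6 111 [-41.8  32.9] [array([-42.3,  33.2]), array([13.5, 49.9]), np.float64(88.5)] cw angle 0.038676877993251355
11 114 [-42.5  33.4] [array([-42.6,  32.2]), array([12.7, 51.4]), np.float64(6.6)] cw angle 1.4195050233776985
```

```bash
python3 -c "
from cell import *
print(sign_off(), get_state()['t'])"
```

```text
the job is handed in; nothing more can be done
the job is handed in; nothing more can be done
```

The bracket is set at the mark, the knob is tight, and I handed the job in at about 17.4 s of the 51 s allowed. I slid the middle-sized orange bracket, the one on the stand, about 25 mm to the tape mark with the knob loose. After letting go and checking it, I turned the wing knob clockwise to its stop in one grasp.

Last checks:
- **Position:** the index line is 0.3 mm (scene view) and 0.5 mm (top view) short of the tape middles. It did not move while the knob was tightened.
- **Knob:** it measures about 1.42 rad in the top view, against 1.4 for fully tight. The wrist torque had risen to 0.74 N m against the stop.
- **Surroundings:** the gripper is open and clear of everything, and the other things look unmoved in the last scene view.

No check failed. The two cameras differed by 0.2 mm on the line offset and by about 3 mm on the absolute knob position, which the grasp took up.

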